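# Close and latch an insulated holding drawer

### The job

The insulated food drawer on the bench has been left ajar with its draw latch undone. Push the drawer home against its seal, then bring the wire loop over and hook it on the drawer's keeper, and finally throw the latch lever back and press it down over centre so that it lies flat and holds the drawer tight. Leave the things standing on and beside the box where they are, upright.

Things in the scene. Friction and masses are not known exactly. Their poses are not given: they have to be found in the camera images.
- carrier: Grey insulated box fixed on the bench, 360 wide (own y), roof 170 above the bench, from own x = -35 (front) to +315 (back). Origin on the bench right under the latch pivot, midway across. Own x points from the drawer front to the back (away from the robot at yaw 0), z up. Own figures below are mm in this frame.
- drawer (a joint): How far the drawer is out along the box's -x, in m, travel 0.13: 0 is the hard stop; pushed home by hand it rests at about 0.004, just touching the rubber seal; the fastened latch pulls it to 0.001 to 0.002 against the springy seal (about 10 N per mm). Sliding friction about 3 N; it stays where it is left.
- drawer_face (a point): Point on the drawer's flat upright front, on the centre line, 145 above the bench. The front is a 40 thick slab, 360 wide, from 12 to 168 above the bench; its face lies at own x = -79 when the drawer joint is 0. A bar handle (160 long) stands 35 out from it, 70 above the bench, so the strip above it is free to push on.
- latch_pivot (a point): Hinge axis of the lever (along the box's y), 16 above the roof, own x = 0, z = 186, carried between two steel cheeks (18 long, 38 apart overall, 21 high).
- lever (a joint): Latch lever angle in rad: 0 flat over the roof pointing to the back (own +x), 1.57 upright, more leans towards the drawer, stop 2.15. Steel strip 26 wide, 5 thick, reaching 70 from its pivot, end curled a little. Friction holds it where left. With the loop hooked it pulls tight below about 1.5, needs about 3 N at its tip, passes dead centre at about 0.25 and snaps to 0.
- loop (a joint): Swing of the wire loop relative to the lever, in rad. -4.19: thrown back on its stop, 60 degrees behind the lever, as at the start. Pushed past upright towards the drawer it falls onto the drawer front by its weight (about -1.7 with the lever at 2.1); about 0 when latched. It drops clear in front of the keeper only if the drawer is home and the lever leans to 1.8 or more.
- lever_tip (a point): Point near the free end of the lever, 60 from the pivot.
- loop_bar (a point): Middle of the cross bar of the latch's steel wire loop: bar 54 long overall, 5 thick, along the box's y, on two side wires (44 clear between) that reach 62 from a pin on the lever, 12 from the lever's pivot and within 15 degrees of the lever's line. The loop swings freely, straddling the lever.
- keeper (a point): Seat of the keeper on top of the drawer front: where the loop bar's middle lies when pulled tight (own x = -49 at drawer 0, 178 above the bench). A steel hook 26 wide that passes between the loop's wires: a post just behind the seat and, from its top, a lip reaching 5 forward of the seat, 14.5 to 18.5 above the roof. The slack loop lies on the drawer front, before the post, under the lip.
- tin: Closed steel tin, 72 diameter, 110 high, standing on the roof beside the latch, on either side. Origin at its base. Not to be disturbed.
- bowl: Steel bowl, 100 diameter, 50 high, on the roof on the other side of the latch. Origin at its base. Not to be disturbed.
- sauce: Brown glass bottle, 64 diameter, 190 high, on the bench beside the box's front. Origin at its base. Not to be disturbed.
- pot: Small steel pot, 90 diameter, 100 high, on the bench on the other side. Origin at its base. Not to be disturbed.

How it is judged:
By the outcome, as a careful person would: the job done as asked, in the order asked, and still so for the second after the job is handed in, with the robot touching nothing.
It also fails if it takes over 54 s, if anything falls off the work surface, if the arm or the gripper's body presses on something with over 40 N, if the wrist force passes 120 N, or if a joint passes its speed limit or range.

### The arm

A 6-joint arm with a two-finger parallel gripper is mounted at the origin on the work surface. World frame = base frame: x ahead of the robot, y to its left, z up, the work surface at z = 0. Lengths are in mm, angles in rad, forces in N, time in s.
With the tool pointing down it reaches from about 300 to 875 mm from the base axis. Payload 4.2 kg.
Tool frame: the origin (TCP) lies midway between the tips of the shut fingers; the grasp point (between the pads) lies 19 mm behind it (arm.tcp_to_grasp is the z of the grasp point in the tool frame, in mm); z points along the fingers, y is the line along which they close (so a half turn about z gives the same grasp; the last joint's range is limited). The gripper opens to 85 mm and grips with 20 to 120 N. Pads are 22 mm wide; open, the fingers measure 114 mm over their backs; the gripper's body (76 mm by 85 mm) begins 54 mm behind the grasp point. The pads swing forward as they close: fully open they stand 13 mm farther back than shut.
Start: joints at [-1.175, 0.32, 1.565, -0, 1.257, -0.02], TCP at [232.259, -526.02, 231.338] pointing down, gripper open.
Joint ranges: [-3.11, 3.11], [-0.84, 2.01], [0.21, 2.61], [-1.34, 4.49], [0.05, 2.63], [-2.56, 2.56]. Speed limits (rad/s): [2.57, 2.57, 3.14, 3.14, 3.14, 3.14].

### API

Orientations are given as a unit quaternion [x, y, z, w].
In Python, from workcell import arm, eyes gives the robot as it stands. The module is installed in compiled form; this text tells all that it offers.
- The arm moves only by the shell command python3 -m inch 'ROWS' [OPENING] [FORCE]. ROWS is JSON, a list that holds one entry, the list of rows, each a list of 6 numbers: the shift along the tool's x, y, z in cm, then the turn, a rotation vector about the tool's x, y, z in degrees. A call has 1 to 20 rows; each row is the pose to reach, as a shift and turn from the pose commanded when the call began, along the tool's axes at that moment; what a row does not reach only later rows make up. A row lasts 1/10 s, in which the tool goes at most 50 mm and 8.59 degrees, less where a joint would pass 70% of its speed; a pose out of reach is approached as far as the arm can. A call with a gripper value outside its range is refused whole. OPENING is the opening in per cent of the stroke, from 0 (shut) to 100 (fully open), set as the call begins (- or left out, the last holds). The fingers move at their own pace and stop on an object; FORCE is the grip in N (left out, the last holds). Time passes only in rows, so rows that repeat a pose let the fingers close. It gives the time, the measured TCP pose, the force, the opening and the grip force at its end, in the units of the state.
- arm.get_state(): the state, without advancing time (a new reading comes with each control period).
- eyes.snapshot(name): name is "scene" or "side" or "wrist"; returns a dict with "pixels" (400x640x3 uint8, red, green, blue), "fx", "fy", "cx", "cy" (pixels), "k1" (the pictures are not rectified: a ray, as slopes to the right and down, at radius r is drawn at 1 + k1 r^2 times it, then the intrinsics apply), "rvec" (rotation vector, rad) and "tvec" (3), from world to camera coordinates, as OpenCV has them. Camera axes: x right, y down, z forward; pixel columns grow to the right and rows downward; lengths in mm; the calibration is good to about 2 mm. A picture is of the moment at which its call begins. There is no depth.
- arm.hand_in(): hands the job in; it is judged then, once.
The state is a dict: "time_s": time; "joints": joint angles; "joint_vel": joint speeds; "joint_torque": joint torques, N m; "eef_pos": TCP position; "eef_rot": TCP orientation; "wrist_force": force on the tool from outside, world axes, zero at the start; "wrist_torque": the same for the moment, N m; "grip_width": opening from 0.0 (shut) to 1.0 (fully open); "grip_force": force on a finger pad.
Only numpy, scipy, OpenCV 4.12 (cv2) and the standard library are available. Lean on these libraries where they do the work, as an engineer would, in place of code of your own. Each camera call takes 0.05 s, during which the arm holds its last target. There are 200 camera calls.

## Working session

There is one attempt and no reset: what is moved stays moved. The work goes in short steps, Python scripts to look and compute and a shell command to move; the robot and the scene stay as the last step left them, time stands still between calls to the robot, and variables do not carry over. Pictures are saved under pics/ and viewed, at most 10 in all, crops included, and the job is handed in when it is done.

```bash
mkdir -p pics
cat > h.py <<'E'
import numpy as np, cv2
from scipy.spatial.transform import Rotation as R
from workcell import arm, eyes
def snap(n,f):
    s=eyes.snapshot(n); cv2.imwrite('pics/'+f,cv2.cvtColor(s['pixels'],cv2.COLOR_RGB2BGR)); np.save('pics/'+f+'.npy',{k:v for k,v in s.items() if k!='pixels'},allow_pickle=True); return s
def load(f): return np.load('pics/'+f+'.npy',allow_pickle=True).item()
def ray(s,u,v):
    d=np.array([(u-s['cx'])/s['fx'],(v-s['cy'])/s['fy']]); x=d.copy()
    for _ in range(20): x=d/(1+s['k1']*(x@x))
    M=R.from_rotvec(np.ravel(s['rvec'])).as_matrix(); t=np.ravel(s['tvec'])
    return -M.T@t, M.T@np.array([x[0],x[1],1.])
def onz(s,u,v,z):
    c,d=ray(s,u,v); return c+d*(z-c[2])/d[2]
def tri(s1,p1,s2,p2):
    c,d=ray(s1,*p1); e,f=ray(s2,*p2)
    a=np.linalg.lstsq(np.c_[d,-f],e-c,rcond=None)[0]
    A=c+d*a[0];B=e+f*a[1]; return (A+B)/2,np.linalg.norm(A-B)
def proj(s,P):
    M=R.from_rotvec(np.ravel(s['rvec'])).as_matrix(); X=M@np.asarray(P,float)+np.ravel(s['tvec'])
    x=X[:2]/X[2]; x=x*(1+s['k1']*(x@x)); return np.round([s['fx']*x[0]+s['cx'],s['fy']*x[1]+s['cy']],1)
E
python3 - <<'E'
from h import *
snap('scene','a.png');snap('side','b.png')
s=arm.get_state();print(s['eef_pos'],R.from_quat(s['eef_rot']).as_matrix().round(3),s['time_s'])
for f in('a.png','b.png'):print(ray(load(f),320,200))
E
```

```text
[ 232.07186496 -525.59528147  230.51920428] [[ 0.915  0.404 -0.001]
 [ 0.404 -0.915  0.002]
 [ 0.    -0.002 -1.   ]] 0.1
(array([679.58727405, 420.28906606, 996.83188823]), array([-0.06011775, -0.37195441, -0.92635111]))
(array([ 866.69238226, -269.3664483 ,  845.09937007]), array([-0.28255626,  0.37207632, -0.8843136 ]))
```

View pics/a.png

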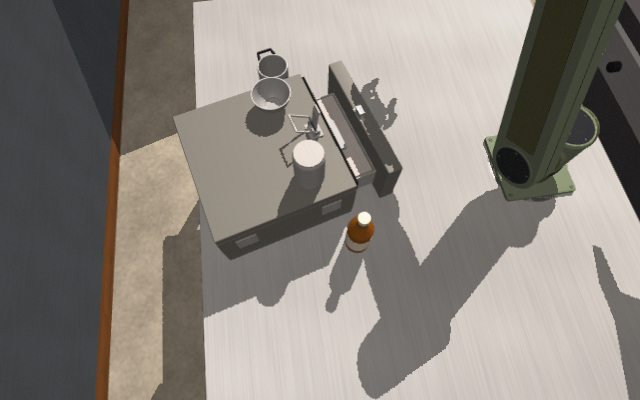

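View pics/b.png

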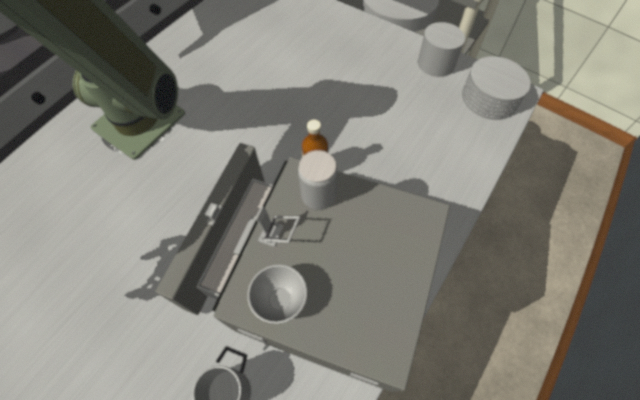

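Scene view: roof corners at about (302,77), (174,117), (222,245), (357,185); keeper at (360,109), latch at (313,125), tin top (308,150). Side view: roof corners (290,158), (448,203), (405,390), (217,315); keeper (212,209), loop around (282,228).

Run:
```python
from h import *
a=load('a.png');b=load('b.png')
A=[(302,77),(174,117),(222,245),(357,185)];B=[(217,315),(405,390),(448,203),(290,158)]
for n,p,q in zip(['f-','b-','b+','f+'],A,B): print(n,onz(a,*p,170).round(),onz(b,*q,170).round())
print('keeper',onz(a,360,109,186).round(),onz(b,212,209,186).round(),tri(a,(360,109),b,(212,209)))
print('face top ends',[onz(a,*p,168).round() for p in[(336,62),(401,165)]],[onz(b,*p,168).round() for p in [(250,146),(160,292)]])
print('tin',onz(a,308,150,280).round(),onz(b,317,161,280).round())
print('bowl',onz(a,271,93,220).round(),onz(b,277,292,220).round())
print('sauce',onz(a,364,218,190).round(),onz(b,314,126,190).round())
print('pot',onz(a,272,67,100).round(),onz(b,218,388,100).round())
im=cv2.imread('pics/a.png')[70:220,230:420];c=cv2.resize(im,None,fx=3.2,fy=3.2,interpolation=3)
im=cv2.imread('pics/b.png')[130:330,150:350];d=cv2.resize(im,None,fx=2.4,fy=2.4,interpolation=3)
cv2.imwrite('pics/ca.png',c);cv2.imwrite('pics/cb.png',d)
```

```text
f- [ 620. -268.  170.] [ 633. -276.  170.]
b- [ 958. -192.  170.] [ 965. -193.  170.]
b+ [855. 162. 170.] [869. 155. 170.]
f+ [534.  64. 170.] [539.  62. 170.]
keeper [ 490. -134.  186.] [ 492. -129.  186.] (array([ 492.66057792, -130.23787748,  190.37957881]), np.float64(2.9422800691153568))
face top ends [array([ 521., -307.,  168.]), array([419.,  27., 168.])] [array([445.,  39., 168.]), array([ 517., -308.,  168.])]
tin [641.  16. 280.] [636.  30. 280.]
bowl [ 705. -190.  220.] [ 707. -189.  220.]
sauce [538. 153. 190.] [541. 150. 190.]
pot [ 697. -376.  100.] [ 697. -375.  100.]
```

View pics/ca.png

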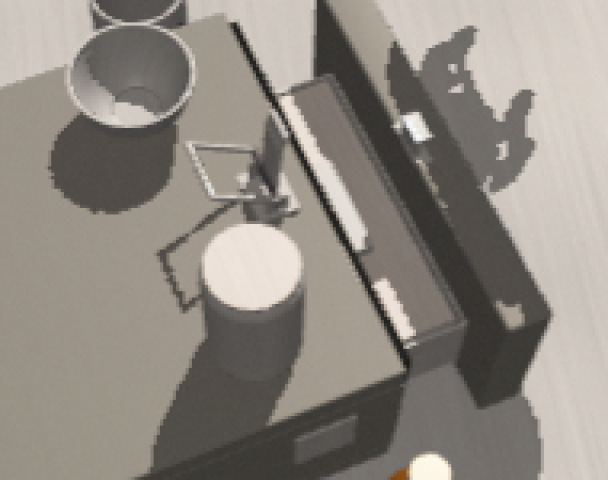

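View pics/cb.png

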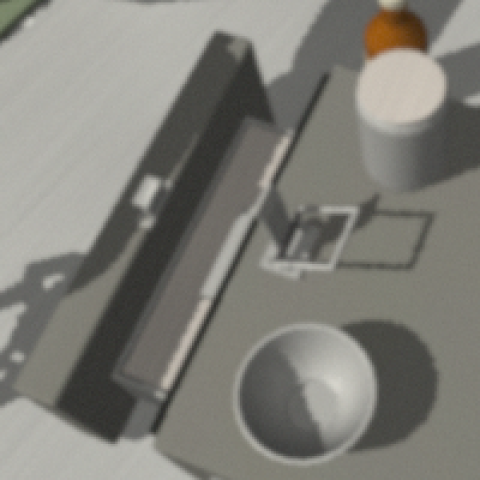

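Crop a: loop bar ends at (187,142) and (211,197), lever tip at (275,115), keeper (415,128). Crop b: bar ends (330,268), (355,210), lever tip about (268,192), keeper (150,190).

```bash
cat >> h.py <<'E'
def ca(u,v): return (230+u/3.2-.35,70+v/3.2-.35)
def cb(u,v): return (150+u/2.4-.3,130+v/2.4-.3)
E
python3 - <<'E'
from h import *
a=load('a.png');b=load('b.png')
for n,p,q in [('bar-',(187,142),(330,268)),('bar+',(211,197),(355,210)),('tip',(275,117),(268,193)),('keeper',(415,127),(149,190))]:
    P,e=tri(a,ca(*p),b,cb(*q)); 
    for y in (15,):
        c,s=np.cos(np.radians(y)),np.sin(np.radians(y)); D=P-[611,-97,0]
        print(n,P.round(),round(e,1),'own',(c*D[0]+s*D[1]).round(),(-s*D[0]+c*D[1]).round())
def w(x,y,z,yaw=15,o=(611,-97)):
    c,s=np.cos(np.radians(yaw)),np.sin(np.radians(yaw)); return np.array([o[0]+c*x-s*y,o[1]+s*x+c*y,z])
for n,P in [('piv',w(0,0,186)),('f+',w(-35,180,170)),('b+',w(315,180,170)),('f-',w(-35,-180,170)),('b-',w(315,-180,170))]:
    pa=proj(a,P);pb=proj(b,P);print(n,pa,pb,(pa-[230,70])*3.2,(pb-[150,130])*2.4)
E
```

```text
bar- [ 671. -111.  236.] 0.4 own 55.0 -29.0
bar+ [659. -63. 234.] 1.3 own 55.0 20.0
tip [ 609. -100.  268.] 3.2 own -3.0 -2.0
keeper [ 493. -130.  191.] 0.7 own -122.0 -1.0
piv [314.6 127.6] [269.1 228.3] [270.72 184.32] [285.84 235.92]
f+ [358.9 186.3] [288.7 154.4] [412.48 372.16] [332.88  58.56]
b+ [215.9 244.5] [448.5 201.9] [-45.12 558.4 ] [716.4  172.56]
f- [299.9  73.8] [212.  313.7] [223.68  12.16] [148.8  440.88]
b- [172.4 118.1] [404.6 386.8] [-184.32  153.92] [611.04 616.32]
```

```bash
python3 -m inch '[[[4,-3,0,0,0,4],[8,-6.5,0,0,0,9],[12,-10,0,0,0,9],[16,-13.5,0,0,0,9],[20,-17,0,0,0,9],[24,-20.5,0,0,0,9],[28,-24,0,0,0,9],[31.7,-26.9,0,0,0,9],[31.7,-26.9,0,0,0,9],[31.7,-26.9,3,0,0,9],[31.7,-26.9,6,0,0,9],[31.7,-26.9,9,0,0,9],[31.7,-26.9,9,0,0,9]]]' 0 40
cat >> h.py <<'E'
def own(P,yaw=14.8,o=(611.5,-100)):
    c,s=np.cos(np.radians(yaw)),np.sin(np.radians(yaw)); d=np.asarray(P)[:2]-o; return np.array([c*d[0]+s*d[1],-s*d[0]+c*d[1],P[2]]).round(1)
def st():
    s=arm.get_state(); print(s['time_s'],own(s['eef_pos']),R.from_quat(s['eef_rot']).as_matrix()[:,0].round(3),s['wrist_force'],s['grip_width'])
E
python3 -c "from h import *;st()"
```

```text
time_s: 1.4
eef_pos: [410.6, -150.6, 138.0]
eef_rot: [0.992, 0.129, -0.004, -0.002]
wrist_force: [-0.6, 0.4, 0.5]
grip_width: -0.002
grip_force: 0.0
1.4 [-207.1    2.4  138. ] [ 0.967  0.256 -0.007] [-0.60734959  0.38513188  0.54548011] -0.0023281743257984036
```

```bash
python3 -m inch '[[[1,0,0,0,0,0],[2,0,0,0,0,0],[3,0,0,0,0,0],[4,0,0,0,0,0],[5,0,0,0,0,0],[6,0,0,0,0,0],[7,0,0,0,0,0],[8,0,0,0,0,0],[9,0,0,0,0,0],[9.7,0,0,0,0,0],[10.4,0,0,0,0,0],[10.7,0,0,0,0,0],[10.7,0,0,0,0,0]]]'
python3 -c "from h import *;st()"
```

```text
time_s: 2.7
eef_pos: [518.1, -124.1, 141.2]
eef_rot: [0.992, 0.129, 0.001, -0.0]
wrist_force: [-0.3, 0.2, 0.9]
grip_width: 0.001
grip_force: 0.0
2.7 [-96.5   0.5 141.2] [0.967 0.256 0.002] [-0.27524785  0.21871295  0.904136  ] 0.0014899810775712114
```

```bash
python3 -m inch '[[[0.3,0,0,0,0,0],[0.6,0,0,0,0,0]]]'; python3 -c "from h import *;st()"
python3 -m inch '[[[0.2,0,0,0,0,0],[0.4,0,0,0,0,0]]]';python3 - <<'E'
from h import *
st();snap('side','d.png');im=cv2.imread('pics/d.png')[100:300,150:350];cv2.imwrite('pics/cd.png',cv2.resize(im,None,fx=3,fy=3,interpolation=3))
E
```

```text
time_s: 2.9
eef_pos: [522.2, -122.9, 141.2]
eef_rot: [0.992, 0.129, -0.001, -0.0]
wrist_force: [-3.0, -1.5, 1.5]
grip_width: -0.002
grip_force: 1.7
2.9 [-92.2   0.7 141.2] [ 0.967  0.256 -0.001] [-2.96629714 -1.4813825   1.53383637] -0.002144448833437207
time_s: 3.1
eef_pos: [523.7, -122.5, 141.2]
eef_rot: [0.992, 0.129, -0.004, 0.0]
wrist_force: [-13.3, -4.1, 8.9]
grip_width: 0.004
grip_force: 7.1
3.1 [-90.7   0.7 141.2] [ 0.966  0.257 -0.007] [-13.31726609  -4.11680925   8.85880108] 0.0036092583278615202
```

View pics/cd.png

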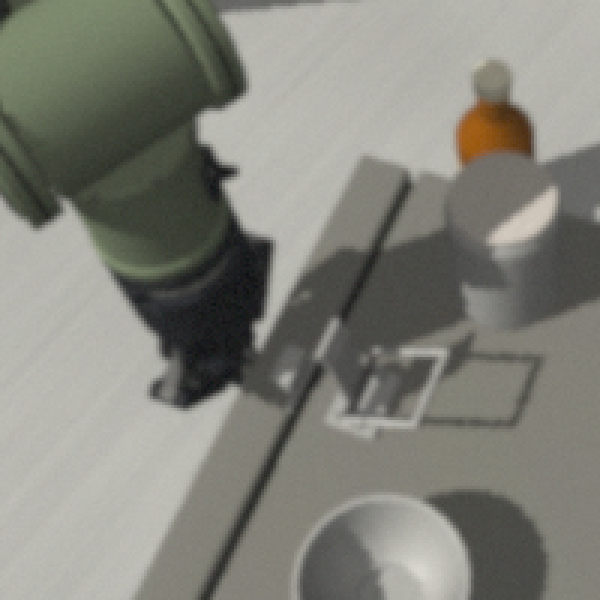

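The drawer front is tight against the box, with the loop still thrown back at crop (430,385). Next I rise and come down behind the lever.

```bash
python3 -m inch '[[[-2,0,0,0,0,0],[-3,0,-4,0,0,0],[-3,0,-8,0,0,0],[-3,0,-12,0,0,0],[-3,0,-14.5,0,0,0],[-1,0,-14.5,0,0,0],[2,0,-14.5,0,0,0],[5,0,-14.5,0,0,0],[8,0,-14.5,0,0,0],[11.4,0,-14.5,0,0,0],[11.4,0,-14.5,0,0,0],[11.4,0,-14.5,0,0,0]]]'
python3 - <<'E'
from h import *
st();snap('side','e.png');snap('scene','f.png')
i=cv2.imread('pics/e.png')[130:300,180:360];j=cv2.imread('pics/f.png')[50:220,230:410]
cv2.imwrite('pics/ef.png',np.hstack([cv2.resize(k,(399,399*170//180),interpolation=3) for k in(i,j)]))
E
```

```text
time_s: 4.35
eef_pos: [637.5, -92.3, 285.5]
eef_rot: [0.992, 0.129, -0.0, -0.0]
wrist_force: [-0.3, -0.3, -0.4]
grip_width: 0.0
grip_force: 0.0
4.35 [ 27.1   0.8 285.5] [ 0.967  0.257 -0.   ] [-0.27943032 -0.31304411 -0.36590468] 0.00012057575555097925
```

View pics/ef.png

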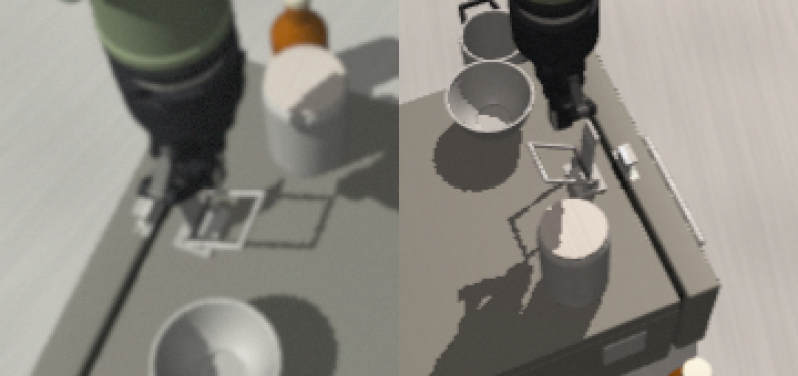

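The shut fingers hang above the space between lever and loop bar; latch, tin and bowl are unmoved. I lower them and push the lever forward.

```bash
python3 -m inch '[[[0,0,2.5,0,0,0],[0,0,4.5,0,0,0],[0,0,4.5,0,0,0],[-0.8,0,4.5,0,0,0],[-1.6,0,4.5,0,0,0],[-2.2,0,4.5,0,0,0],[-2.8,0,4.5,0,0,0],[-3.4,0,4.5,0,0,0],[-3.9,0,4.5,0,0,0],[-4.3,0,4.5,0,0,0],[-4.3,0,4.5,0,0,0]]]'
python3 - <<'E'
from h import *
st()
E
```

```text
time_s: 5.55
eef_pos: [594.7, -103.9, 241.4]
eef_rot: [0.992, 0.129, -0.0, 0.0]
wrist_force: [-0.3, 0.7, -0.3]
grip_width: 0.003
grip_force: 0.0
5.55 [-17.2   0.5 241.4] [ 0.967  0.256 -0.001] [-0.26965085  0.67416477 -0.2950007 ] 0.0032082576181472356
```

```bash
python3 -m inch '[[[-0.2,0,0,0,0,0],[-0.4,0,0,0,0,0],[-0.4,0,0,0,0,0]]]'
python3 - <<'E'
from h import *
st();snap('side','g.png');snap('scene','i.png')
i=cv2.imread('pics/g.png')[150:270,200:330];j=cv2.imread('pics/i.png')[70:190,260:390]
cv2.imwrite('pics/gi.png',np.hstack([cv2.resize(k,(399,368),interpolation=3) for k in(i,j)]))
E
```

```text
time_s: 5.85
eef_pos: [591.3, -104.9, 241.2]
eef_rot: [0.992, 0.129, -0.0, 0.0]
wrist_force: [-0.0, -0.3, 0.5]
grip_width: -0.0
grip_force: 0.0
5.85 [-20.8   0.5 241.2] [ 0.967  0.256 -0.   ] [-0.01375976 -0.26282693  0.49276102] -0.00043352941360593513
```

View pics/gi.png

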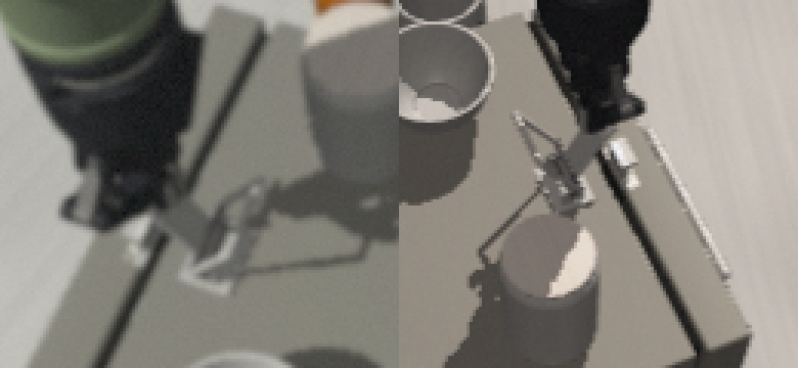

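The lever leans well towards the drawer and the loop stands up behind it (bar end at right panel (516,115)). Now I go over, come down behind the bar and push the loop past upright.

```bash
python3 -m inch '[[[0,0,-2,0,0,0],[0,0,-4.5,0,0,0],[2,0,-4.5,0,0,0],[5,0,-4.5,0,0,0],[7.8,0,-4.5,0,0,0],[7.8,0,-4.5,0,0,0],[7.8,0,-2,0,0,0],[7.8,0,0.1,0,0,0],[7.8,0,0.1,0,0,0],[6.8,0,0.1,0,0,0],[5.8,0,0.1,0,0,0],[4.8,0,0.1,0,0,0],[3.8,0,0.1,0,0,0],[3,0,0.1,0,0,0],[2.2,0,0.1,0,0,0],[1.6,0,0,0,0,0],[1.2,0,0,0,0,0],[1.2,0,0,0,0,0]]]'
python3 - <<'E'
from h import *
st();snap('side','k.png');snap('scene','l.png')
i=cv2.imread('pics/k.png')[150:270,200:330];j=cv2.imread('pics/l.png')[70:190,260:390]
cv2.imwrite('pics/kl.png',np.hstack([cv2.resize(k,(399,368),interpolation=3) for k in(i,j)]))
E
```

```text
time_s: 7.75
eef_pos: [602.7, -101.9, 241.5]
eef_rot: [0.992, 0.129, 0.0, 0.0]
wrist_force: [0.2, 0.3, 0.9]
grip_width: -0.001
grip_force: 0.0
7.75 [ -9.    0.4 241.5] [0.967 0.256 0.   ] [0.23981396 0.25539139 0.87290466] -0.0008213228516357307
```

View pics/kl.png

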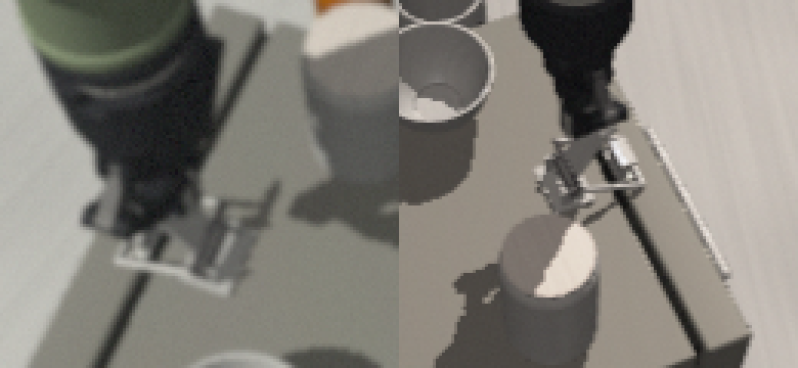

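The loop has fallen forward onto the drawer front: its wire runs to a bar corner at right panel (640,185), beside the keeper at (620,150). I'll check the bar's position numerically.

```bash
python3 -m inch '[[[0,0,-2.5,0,0,0],[0,0,-5,0,0,0],[-3,0,-5,0,0,0],[-6,0,-5,0,0,0],[-8,0,-5,0,0,0],[-8,0,-5,0,0,0]]]'
python3 - <<'E'
from h import *
st();l=load('l.png');k=load('k.png')
print('bar+ corner',own(onz(l,260+243/3.07,70+185/3.07,172)), 'bar- corner',own(onz(k,200+118/3.07,150+262/3.07,172)))
print('keeper lip',own(onz(l,260+222/3.07,70+150/3.07,188)))
snap('scene','m.png');snap('side','n.png')
i=cv2.imread('pics/n.png')[150:270,200:330];j=cv2.imread('pics/m.png')[70:190,260:390]
cv2.imwrite('pics/mn.png',np.hstack([cv2.resize(k,(399,368),interpolation=3) for k in(i,j)]))
E
```

```text
time_s: 8.45
eef_pos: [524.1, -122.5, 291.8]
eef_rot: [0.992, 0.128, -0.0, 0.0]
wrist_force: [0.2, 0.2, 0.6]
grip_width: 0.0
grip_force: 0.0
8.45 [-90.2   0.5 291.8] [ 0.967  0.255 -0.   ] [0.1964102  0.19267404 0.5754181 ] 0.0004700588079741348
bar+ corner [-56.2  26.2 172. ] bar- corner [-54.2 -25.8 172. ]
keeper lip [-49.4  -1.6 188. ]
```

View pics/mn.png

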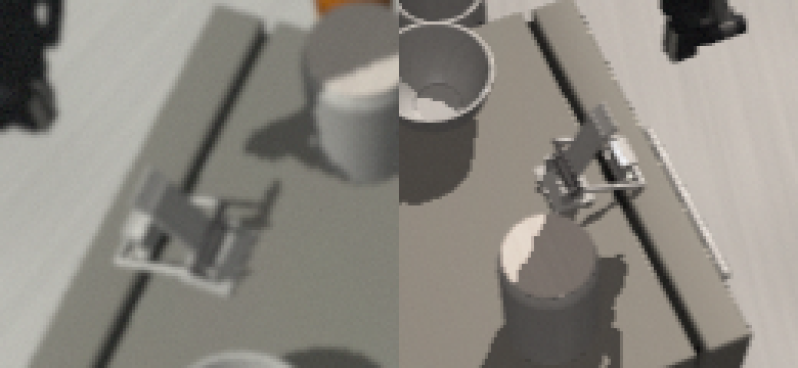

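The bar lies at own x ≈ -55, in front of the keeper post, centred within 0.2 mm. I come down before the lever and throw it back to about 60 degrees.

```bash
python3 -m inch '[[[0,0,3,0,0,0],[0,0,5.4,0,0,0],[1.5,0,5.4,0,0,0],[3,0,5.4,0,0,0],[4,0,5.4,0,0,0],[5,0,5.2,0,0,0],[6,0,5,0,0,0],[7,0,4.8,0,0,0],[8,0,4.6,0,0,0],[8.8,0,4.6,0,0,0],[9.6,0,4.8,0,0,0],[10.3,0,5.1,0,0,0],[11,0,5.4,0,0,0],[11,0,5.4,0,0,0]]]'
python3 -c "
from h import *
st();snap('scene','o.png');snap('side','p.png')
i=cv2.imread('pics/p.png')[150:270,200:330];j=cv2.imread('pics/o.png')[70:190,260:390]
cv2.imwrite('pics/op.png',np.hstack([cv2.resize(k,(399,368),interpolation=3) for k in(i,j)]))"
```

```text
time_s: 9.95
eef_pos: [633.0, -93.8, 236.7]
eef_rot: [0.992, 0.129, 0.0, -0.0]
wrist_force: [-1.1, -1.1, 0.9]
grip_width: -0.003
grip_force: 0.7
9.95 [ 22.4   0.5 236.7] [0.967 0.256 0.001] [-1.06226028 -1.06123092  0.8577462 ] -0.0031385152517356
```

```bash
python3 -m inch '[[[0.5,0,0.4,0,0,0],[1,0,0.85,0,0,0],[1.5,0,1.4,0,0,0],[2,0,2.05,0,0,0],[2.4,0,3,0,0,0],[2.6,0,3.5,0,0,0],[2.65,0,4,0,0,0],[2.7,0,4.4,0,0,0],[2.75,0,4.7,0,0,0],[2.75,0,4.9,0,0,0],[2.75,0,4.9,0,0,0]]]'
python3 -c "
from h import *
st()"
```

```text
time_s: 11.15
eef_pos: [658.7, -87.1, 189.0]
eef_rot: [0.992, 0.129, 0.0, 0.0]
wrist_force: [-0.7, 0.5, 2.7]
grip_width: -0.003
grip_force: 1.2
11.15 [ 49.    0.4 189. ] [0.967 0.256 0.001] [-0.65077251  0.50501687  2.72718638] -0.003007028333750038
```

Nearly flat; I press a little more, then lift off and look.

```bash
python3 -m inch '[[[0,0,0.2,0,0,0],[0,0,0.4,0,0,0],[0,0,0.4,0,0,0]]]'
python3 -m inch '[[[0,0,-2,0,0,0],[0,0,-5,0,0,0],[0,0,-9,0,0,0],[0,0,-11,0,0,0],[-4,0,-11,0,0,0],[-8,0,-11,0,0,0],[-12,0,-11,0,0,0],[-16,0,-11,0,0,0],[-18,0,-11,0,0,0],[-18,0,-11,0,0,0]]]'
python3 -c "
from h import *
st();snap('scene','q.png');snap('side','r.png')
i=cv2.imread('pics/r.png')[130:330,170:370];j=cv2.imread('pics/q.png')[50:250,230:430]
cv2.imwrite('pics/qr.png',np.hstack([cv2.resize(k,(399,399),interpolation=3) for k in(i,j)]))"
```

```text
time_s: 11.45
eef_pos: [658.8, -87.1, 188.7]
eef_rot: [0.992, 0.129, 0.002, 0.001]
wrist_force: [-6.2, 0.6, 15.9]
grip_width: 0.003
grip_force: 8.2
time_s: 12.45
eef_pos: [482.4, -133.6, 295.1]
eef_rot: [0.992, 0.128, 0.0, 0.0]
wrist_force: [0.6, 0.7, 0.6]
grip_width: -0.002
grip_force: 0.0
12.45 [-133.4    0.5  295.1] [0.967 0.254 0.   ] [0.6141771  0.67899382 0.5980592 ] -0.0015359319749657912
```

View pics/qr.png

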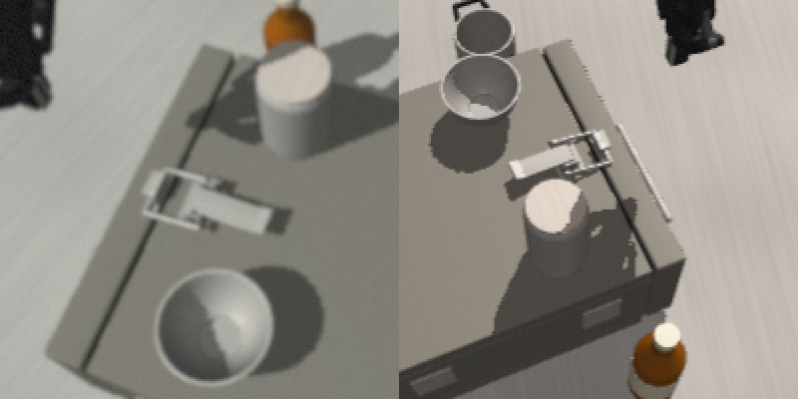

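The lever lies flat (left panel (230,210)), the loop is hooked round the keeper at (155,187), and the tin, bowl, bottle and pot are upright where they were.

```bash
python3 -c "
from h import *
print(arm.hand_in())"
```

```text
the job is handed in; nothing more can be done
None
```

The drawer is pushed home, the loop is hooked on the keeper, the lever is pressed down over centre and lies flat, everything else is still standing in place, and the job was handed in at about 12.5 s.

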